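Sprinkle the last soap pan, click the mould turntable on three notches and hold it

TASK

Pick up the little two-lane shaker by its blue fin and shake all eight soap chips out over the one empty pan of the mould turntable, evenly, so that neither its left nor its right half stays bare, then stand the shaker upright on the table again and let it go. Then take the black knob and turn the table clockwise (seen from above), feeling for the clicks, on to the third click and not past it, never backwards, so that this pan, with its chips, stands under the pouring funnel. Finish while still gripping the knob, holding the table still in that third notch for the pour, and leave the dye bottle, the jar and the star soap alone.

Things in the scene. Friction and masses are not known exactly. Their poses are not given: they have to be found in the camera images.
- shaker: white plastic two-lane sprinkling shaker (small scoop), 84 x 62 x 20 mm high, 120 to 200 g, loose, stands flat on the table, upright blue fin on top. Origin: centre of its underside, z up. Two lanes along its x, each 20 mm wide, centred at y = +18 and -18 mm, floor 3 mm and wall tops 19 mm above the origin; open above, closed at the rear (+x), open at the front (-x, the mouth)
- shaker_grip (a point): point to pinch the shaker: in the blue fin, 46 mm above the shaker's origin, on its axis. The fin is 46 mm along x, 14 mm thick along y (pinch across these 14 mm, from above) and ends 68 mm above the origin, 22 mm over this point. Axes as the shaker's
- shaker_mouth (a point): middle of the mouth's lower edge, 42 mm from the shaker's origin along its -x, 3 mm up; the lane mouths lie 18 mm to either side. Below 10 degrees of tip the chips stay; from 14 to 20 degrees, mouth down, they begin to slide; slow tipping with small slow shakes (5 mm) lets them drop 10 to 40 mm ahead of the mouth, quick sideways shakes fling them; 45 degrees empties it
- chip_0: soap chip, rounded cube 12 mm (teal), about 10 g, slippery; origin at its centre; starts in the shaker's -y lane, number 1 from the mouth
- chip_1: soap chip, rounded cube 12 mm (yellow), about 10 g, slippery; origin at its centre; starts in the shaker's +y lane, number 1 from the mouth
- chip_2: soap chip, rounded cube 12 mm (purple), about 10 g, slippery; origin at its centre; starts in the shaker's -y lane, number 2 from the mouth
- chip_3: soap chip, rounded cube 12 mm (green), about 10 g, slippery; origin at its centre; starts in the shaker's +y lane, number 2 from the mouth
- chip_4: soap chip, rounded cube 12 mm (teal), about 10 g, slippery; origin at its centre; starts in the shaker's -y lane, number 3 from the mouth
- chip_5: soap chip, rounded cube 12 mm (yellow), about 10 g, slippery; origin at its centre; starts in the shaker's +y lane, number 3 from the mouth
- chip_6: soap chip, rounded cube 12 mm (purple), about 10 g, slippery; origin at its centre; starts in the shaker's -y lane, number 4 from the mouth
- chip_7: soap chip, rounded cube 12 mm (green), about 10 g, slippery; origin at its centre; starts in the shaker's +y lane, number 4 from the mouth
- empty_pan: the only empty one of five pink pans on the turntable (the others hold orange soap). Outside 64 x 80 x 30 mm, inside 58 x 74, floor 3 mm; rim 54 mm above the table. Origin: centre of its underside, 24 mm above the table, 88 mm from the knob's axis. x points outward from the knob, y along the 74 mm; its halves are y > 0 and y < 0. Turns with the plate; starts on the robot's side
- index_knob: black fluted round knob, 38 mm across, 32 mm high, on a 20 mm spindle in the middle of the turntable; origin on the axis at its underside, 70 mm above the table, top at 102 mm. Pinch it from above at any yaw, it does not slip. It turns the whole plate with the five pans
- dividing_plate (a joint): turn of knob and plate, rad, grows clockwise seen from above; 0 = start notch. The aluminium plate (256 mm across, top 24 mm above the table) has 15 notches round its scalloped rim, one every 0.419 rad (24 degrees). Leaving a notch takes about 0.25 N m; half way over, the plate is pulled on and clicks into the next. Third click: 1.257 rad. No end stop: it can be overrun
- roller (a point): brass roller, 12 mm across, on the turntable's fixed base (blue housing behind it): a spring presses it radially against the plate's rim, and it drops into each passing notch with a click; 127 mm from the knob's axis, 16 mm above the table. Need not be touched
- pour_funnel: steel pouring funnel fixed on a post at the turntable's edge, over the path of the pans, 88 mm from the knob's axis; three clicks bring the empty pan centrally below it. Origin: centre of the spout's lower end, 62 mm above the table; mouth 40 mm across, top 102 mm above the table. The post, 12 mm thick, 98 mm high, stands 152 mm from the knob's axis, behind the funnel
- dye_orange: bystander: dye bottle with orange cap, 26 mm across, 76 mm high; origin at the centre of its foot; light, tips easily. Leave alone.
- mica_jar: bystander: small round jar with white lid, 42 mm across, 34 mm high; origin at the centre of its foot. Leave alone.
- soap_star: bystander: orange star-shaped soap, 51 x 49 x 17 mm; origin at the centre of its underside. Leave alone.

How it is judged:
By the outcome, as a careful person would: the job done as asked, in the order asked, and still so for the second after the job is handed in, while the arm keeps its last pose, push and grip.
It also fails if it takes over 72 s, if anything falls off the work surface, if the arm or the gripper's body presses on something with over 40 N, if the wrist force passes 120 N, or if a joint passes its speed limit or range.

ROBOT

A 6-joint arm with a two-finger parallel gripper is mounted at the origin on a cart in front of the work surface, level with it; the furniture and walls round the work are solid. World frame = base frame: x ahead of the robot, y to its left, z up, the work surface at z = 0. Lengths are in mm, angles in rad, forces in N, time in s.
With the tool pointing down it reaches from about 375 to 975 mm from the base axis. Payload 3.8 kg.
Tool frame: the origin (TCP) lies at the very end of the fingers, on their centre line; the grasp point (between the pads) lies 19 mm behind it; z points along the fingers, y is the line along which they close (so a half turn about z gives the same grasp; the last joint's range is limited). The gripper opens to 88 mm and grips with 3 to 60 N. Pads are 18 mm wide; open, the fingers measure 123 mm over their backs; the gripper's body (75 mm by 187 mm) begins 45 mm behind the grasp point.
Start: joints at [1.102, 0.264, 1.604, -0, 1.274, -0.037], TCP at [282.489, 613.04, 238.706] pointing down, gripper open.
Joint ranges: [-2.63, 2.63], [-0.94, 2.18], [0.31, 2.57], [-1.31, 4.45], [0, 2.66], [-2.55, 2.55]. Speed limits (rad/s): [2.57, 2.57, 3.14, 3.14, 3.14, 3.14].

INTERFACE

Orientations are given as a unit quaternion [w, x, y, z].
In Python, from plant import manip gives the robot as it stands.
- The arm moves only by the tool play_rows, never from a script. Its argument "deltas" is a list of rows, each a list of 3 entries, a list of its own where there are three numbers: the finger opening in m, from 0 to 0.0881, then the shift along the tool's x, y, z in m, then the turn, a rotation vector about the tool's x, y, z in degrees. A call has 1 to 12 rows; each row shifts and turns the commanded pose from where the row before left it, along the tool's axes as they then stand; what a row does not reach is not made up. A row lasts 1/12 s, in which the tool goes at most 41.7 mm and 7.16 degrees, less where a joint would pass 70% of its speed; a pose out of reach is approached as far as the arm can. A call with a gripper value outside its range is refused whole. The fingers move at their own pace and stop on an object; "newtons" is the grip in N (left out, the last holds). Time passes only in rows, so rows that do not move let the fingers close. It gives the time, the measured TCP pose, the force, the opening and the grip force at its end, in the units of the state.
- manip.get_obs(): the state, without advancing time (a new reading comes with each control period).
- manip.capture(name): name is "side" or "top" or "wrist"; returns the picture (480x640x3 uint8, red, green, blue); there is no depth.
- manip.calibration(name): a dict with "mtx" (3x3 intrinsics, pixels), "pose" (4x4, takes a point from camera to world coordinates); the wrist camera has in their place "tool_from_camera" (4x4, takes a point from camera to tool coordinates, whose origin is the TCP and whose axes are the flange's). Camera axes: x right, y down, z forward; pixel columns grow to the right and rows downward; lengths in mm; the calibration is good to about 2 mm. A picture is of the moment at which its call begins: read the wrist's pose just before it. calibration takes no time and is no camera call.
- manip.hand_in(): hands the job in; it is judged then, once.
The state is a dict: "t": time; "joints": joint angles; "dq": joint speeds; "effort": joint torques, N m; "eef_pos": TCP position; "tool_rot": TCP orientation; "wrist_force": force on the tool from outside, world axes, zero at the start; "torque": the same for the moment, N m; "opening": finger opening in mm; "grasp_force": force on a finger pad.
Only numpy, scipy, OpenCV 4.12 (cv2) and the standard library are available. Lean on these libraries where they do the work, as an engineer would, in place of code of your own. Each camera call takes 0.05 s, during which the arm holds its last target. There are 200 camera calls.

## Working session

There is one attempt and no reset: what is moved stays moved. The work goes in short steps, Python scripts to look and compute and a tool call to move; the robot and the scene stay as the last step left them, time stands still between calls to the robot, and variables do not carry over. Pictures are saved under pics/ and viewed, at most 10 in all, crops included, and the job is handed in when it is done.

Besides the shell and the picture viewer there is one more tool, called after "Request:" in YAML: its name, and indented under it one key for each argument. play_rows: Moves the arm, as the interface text tells. Its arguments: {"type":"object","properties":{"deltas":{"type":"array","items":{"type":"array"}},"newtons":{"type":"number"}},"required":["deltas"]}

```bash
mkdir -p pics; ls; python3 - <<'E'
from plant import manip
import cv2,numpy as np
np.set_printoptions(precision=4,suppress=True)
for n in ("side","top"):
    cv2.imwrite(f"pics/{n}0.png",manip.capture(n)[:,:,::-1]); print(n,manip.calibration(n))
print(manip.calibration("wrist")); print(manip.get_obs())
E
```

```text
pics
side {'mtx': array([[506.7955,   0.    , 317.1516],
       [  0.    , 506.7955, 240.3305],
       [  0.    ,   0.    ,   1.    ]]), 'pose': array([[ -0.9993,   0.0024,  -0.0385, 623.8227],
       [  0.0328,   0.5757,  -0.817 , 942.5271],
       [  0.0202,  -0.8176,  -0.5754, 659.8556],
       [  0.    ,   0.    ,   0.    ,   1.    ]])}
top {'mtx': array([[558.2984,   0.    , 318.2843],
       [  0.    , 558.2984, 231.9583],
       [  0.    ,   0.    ,   1.    ]]), 'pose': array([[   0.01  ,   -0.9984,    0.0555,  499.9056],
       [  -0.9999,   -0.0092,    0.0141,   85.3639],
       [  -0.0135,   -0.0557,   -0.9984, 1147.5722],
       [   0.    ,    0.    ,    0.    ,    1.    ]])}
{'mtx': array([[393.8411,   0.    , 321.5337],
       [  0.    , 393.8411, 238.6613],
       [  0.    ,   0.    ,   1.    ]]), 'tool_from_camera': array([[  -0.0015,   -0.9573,   -0.289 ,   73.9681],
       [   1.    ,   -0.0018,    0.0009,    1.0344],
       [  -0.0014,   -0.2889,    0.9573, -146.238 ],
       [   0.    ,    0.    ,    0.    ,    1.    ]])}
{'t': 0.1, 'joints': array([ 1.1021,  0.2646,  1.6052,  0.    ,  1.2737, -0.0369]), 'dq': array([ 0.0011, -0.0015, -0.0045, -0.0008, -0.0011, -0.0018]), 'effort': array([  0.0009, -50.3617, -35.8072,   0.0732,   0.0233,  -0.0001]), 'eef_pos': array([282.2176, 612.4859, 237.559 ]), 'tool_rot': array([-0.0003,  0.2142,  0.9768, -0.0009]), 'wrist_force': array([-0.4407,  1.3189, -0.2599]), 'torque': array([-0.0248,  0.0002,  0.0153]), 'grasp_force': 0.0, 'opening': 88.31817024137743}
```

View pics/top0.png

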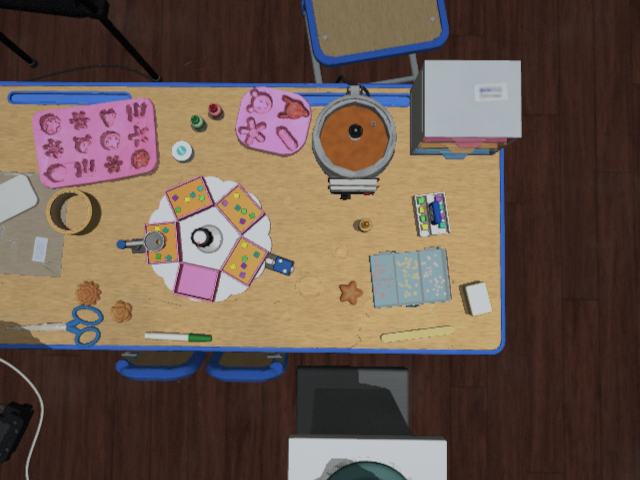

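View pics/side0.png

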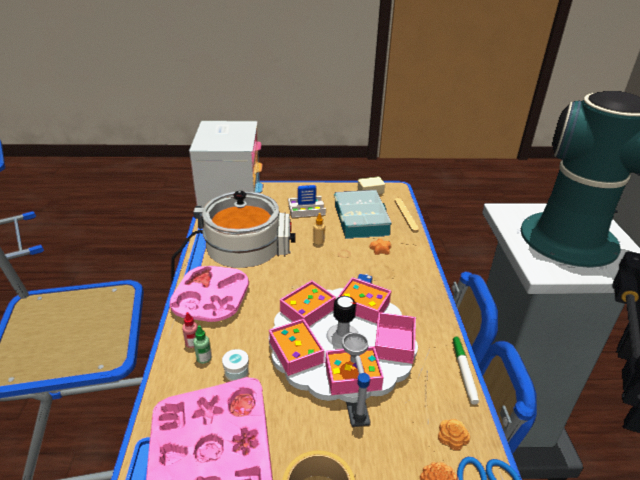

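The top view shows the shaker at about (433,214), the turntable centre (205,238), the empty pan (197,281), the funnel (153,241), the dye bottle (364,225) and the star (350,292). The side view confirms these. I'll enlarge the shaker and turntable next.

```bash
cat > h.py <<'E'
from plant import manip
import cv2,numpy as np
from scipy.spatial.transform import Rotation as R
np.set_printoptions(precision=3,suppress=True)
def ray(name,u,v,z,obs=None):
    "world point at height z seen at pixel u,v"
    c=manip.calibration(name)
    if name=="wrist":
        w,x,y,zq=obs["tool_rot"]; T=np.eye(4); T[:3,:3]=R.from_quat([x,y,zq,w]).as_matrix(); T[:3,3]=obs["eef_pos"]
        P=T@c["tool_from_camera"]
    else: P=c["pose"]
    d=P[:3,:3]@np.linalg.inv(c["mtx"])@[u,v,1]
    return P[:3,3]+d*(z-P[2,3])/d[2]
def proj(name,p):
    c=manip.calibration(name);q=np.linalg.inv(c["pose"])@np.r_[p,1]; q=c["mtx"]@q[:3]; return q[:2]/q[2]
E
python3 - <<'E'
import cv2,numpy as np
im=cv2.imread("pics/top0.png")
a=cv2.resize(im[170:310,130:290],None,fx=3.4,fy=3.4,interpolation=cv2.INTER_CUBIC)
b=cv2.resize(im[185:245,405:460],None,fx=4.5,fy=4.5,interpolation=cv2.INTER_CUBIC)
o=np.zeros((476,544+248,3),np.uint8); o[:a.shape[0],:544]=a; o[:b.shape[0],544:544+b.shape[1]]=b
cv2.imwrite("pics/c1.png",o)
E
```

```text
(no output)
```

View pics/c1.png

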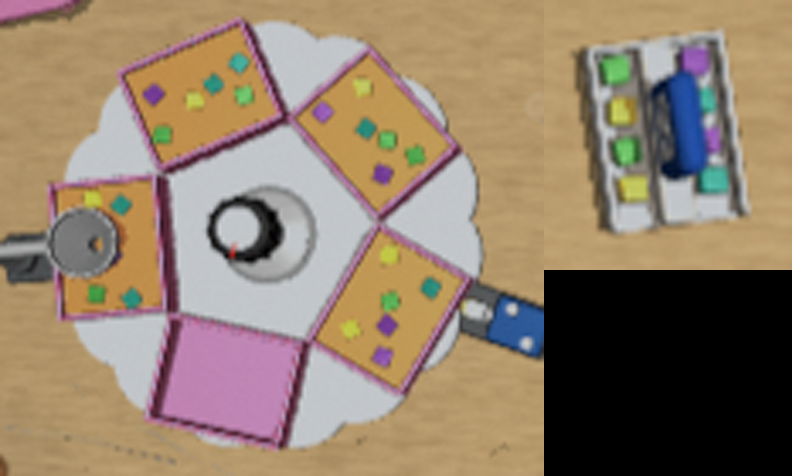

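```bash
python3 - <<'E'
from h import *
f=lambda pts,z:np.array([ray("top",u,v,z) for u,v in pts])
s=f([(414.8,195.7),(444.3,192.6),(419.7,236.1),(449,232.6)],19)
print("shaker",s[:,:2],s.mean(0)); d=(s[0]+s[1]-s[2]-s[3]);print(np.degrees(np.arctan2(d[1],d[0])),np.linalg.norm(d)/2)
d=(s[0]+s[2]-s[1]-s[3]);print(np.degrees(np.arctan2(-d[0],d[1])),np.linalg.norm(d)/2)
ft=f([(544*0+405+(686-544)/4.5,185+72/4.5),(405+(688-544)/4.5,185+175/4.5)],68);print("fin",ft)
k=ray("top",200,237.4,102);print("knob",k)
p=f([(181.5,263.5),(220.6,270.9),(174.1,292.9),(213.2,301.2)],54);c=p.mean(0);print("pan",c,p[:,:2])
d=c-k;print(np.linalg.norm(d[:2]),np.degrees(np.arctan2(d[1],d[0])))
d=p[2]+p[3]-p[0]-p[1];print(np.degrees(np.arctan2(d[1],d[0])))
print("funnel top",ray("top",130+83/3.4,170+242/3.4,102))
for n,q,z in (("dye",(364.5,222),76),("star",(350,292),10),("box",(430,155),200)):print(n,ray("top",*q,z))
E
```

```text
shaker [[ 638.101  -93.684]
 [ 644.915 -153.328]
 [ 556.191 -103.588]
 [ 563.815 -162.581]] [ 600.755 -128.295   19.   ]
6.702531021949332 82.06572075859556
6.938906775501013 59.75584359848379
fin [[ 622.131 -127.965   68.   ]
 [ 577.689 -128.744   68.   ]]
knob [545.749 322.403 102.   ]
pan [460.21  336.599  54.   ] [[496.252 368.575]
 [482.551 291.377]
 [438.676 381.744]
 [423.36  304.7  ]]
86.70925298754318 170.57730113379603
167.2172477793843
funnel top [537.83  408.278 102.   ]
dye [579.494  11.807  76.   ]
star [441.866  35.87   10.   ]
box [686.054 -90.85  200.   ]
```

Request:
play_rows:
  deltas:
    - [0.088,[-0.015,-0.0135,0],[0,0,0]]
    - [0.088,[-0.03,-0.027,0],[0,0,0]]
    - [0.088,[-0.03,-0.027,0],[0,0,0]]
    - [0.088,[-0.03,-0.027,0],[0,0,0]]
    - [0.088,[-0.03,-0.027,0],[0,0,0]]
    - [0.088,[-0.03,-0.027,0],[0,0,0]]
    - [0.088,[-0.03,-0.027,0],[0,0,0]]
    - [0.088,[-0.03,-0.027,0],[0,0,0]]
    - [0.088,[-0.03,-0.027,0],[0,0,0]]
    - [0.088,[-0.03,-0.027,0],[0,0,0]]
    - [0.088,[-0.03,-0.027,0],[0,0,0]]
    - [0.088,[-0.03,-0.027,0],[0,0,0]]

```text
t: 1.1
eef_pos: [465.9, 184.7, 238.4]
tool_rot: [-0.0, 0.214, 0.977, -0.0]
wrist_force: [0.2, 0.3, 0.4]
opening: 88.2
grasp_force: 0.0
```

Request:
play_rows:
  deltas:
    - [0.088,[-0.03,-0.027,0],[0,0,0]]
    - [0.088,[-0.03,-0.027,0],[0,0,0]]
    - [0.088,[-0.03,-0.027,0],[0,0,0]]
    - [0.088,[-0.03,-0.027,0],[0,0,0]]
    - [0.088,[-0.03,-0.027,0],[0,0,0]]
    - [0.088,[-0.03,-0.027,0],[0,0,0]]
    - [0.088,[-0.03,-0.027,0],[0,0,0]]
    - [0.088,[-0.03,-0.027,0],[0,0,0]]
    - [0.088,[-0.015,-0.0135,0],[0,0,0]]
    - [0.088,[0,0,0],[0,0,5]]
    - [0.088,[0,0,0],[0,0,7]]
    - [0.088,[0,0,0],[0,0,7]]

```text
t: 2.1
eef_pos: [601.1, -129.4, 237.7]
tool_rot: [-0.001, 0.376, 0.927, -0.0]
wrist_force: [0.3, 0.2, -0.1]
opening: 88.2
grasp_force: 0.0
```

Request:
play_rows:
  deltas:
    - [0.088,[0,0,0],[0,0,7]]
    - [0.088,[0,0,0],[0,0,7]]
    - [0.088,[0,0,0],[0,0,7]]
    - [0.088,[0,0,0],[0,0,7]]
    - [0.088,[0,0,0],[0,0,7]]
    - [0.088,[0,0,0],[0,0,7]]
    - [0.088,[0,0,0],[0,0,7]]
    - [0.088,[0,0,0],[0,0,7]]
    - [0.088,[0,0,0],[0,0,7]]
    - [0.088,[0,0,0],[0,0,7]]
    - [0.088,[0,0,0],[0,0,7]]
    - [0.088,[0,0,0],[0,0,7]]

```text
t: 3.1
eef_pos: [601.0, -128.4, 238.0]
tool_rot: [-0.0, 0.899, 0.438, -0.0]
wrist_force: [-0.3, 0.5, 0.5]
opening: 88.0
grasp_force: 0.0
```

Request:
play_rows:
  deltas:
    - [0.088,[0,0,0],[0,0,7]]
    - [0.088,[0,0,0],[0,0,7]]
    - [0.088,[0,0,0],[0,0,7]]
    - [0.088,[0,0,0],[0,0,7]]
    - [0.088,[0,0,0],[0,0,7]]
    - [0.088,[0,0,0],[0,0,7]]
    - [0.088,[0,0,0],[0,0,3.5]]
    - [0.088,[0,0,0],[0,0,0]]
    - [0.088,[0,0,0],[0,0,0]]

```text
t: 3.85
eef_pos: [601.1, -128.4, 238.2]
tool_rot: [-0.0, 0.998, 0.06, -0.0]
wrist_force: [-0.3, -0.4, -0.0]
opening: 88.1
grasp_force: 0.0
```

```bash
python3 - <<'E'
from h import *
o=manip.get_obs(); print(o["t"],o["eef_pos"],o["tool_rot"],o["joints"])
w=manip.capture("wrist"); cv2.imwrite("pics/w1.png",w[:,:,::-1])
E
```

```text
3.85 [ 601.13  -128.433  238.202] [-0.     0.998  0.06  -0.   ] [-0.251  0.152  1.739  0.     1.252  1.2  ]
```

View pics/w1.png

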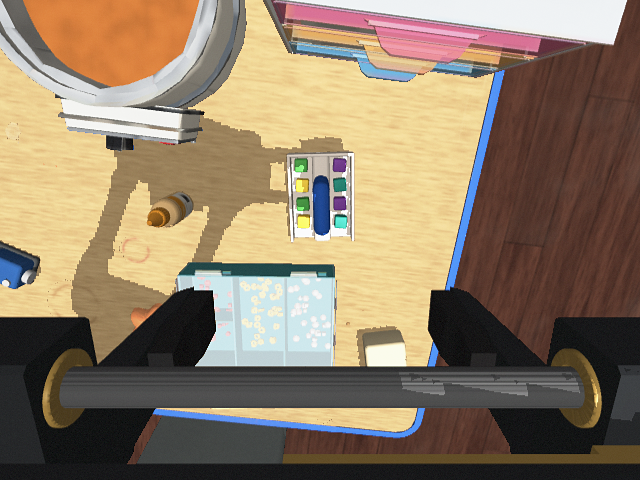

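The wrist view shows the shaker at (288–354, 153–241), square to the gripper, with the fin from (321,178) to (321,235). The box drawers are about at row 75, well clear of it.

```bash
python3 - <<'E'
from h import *
o=manip.get_obs()
f=lambda u,v,z:ray("wrist",u,v,z,o)
print("fin top ends",f(321,177,68),f(321,236,50))
s=np.array([f(*p,19) for p in((288,154),(354,153),(291,241),(354,241))]);print(s,s.mean(0))
d=(s[0]+s[1]-s[2]-s[3]);print(np.degrees(np.arctan2(d[1],d[0])),np.linalg.norm(d)/2)
print("drawer",f(388,80,20))
w,x,y,z=o["tool_rot"];print(R.from_quat([x,y,z,w]).as_matrix()[:,:2].T)
E
```

```text
fin top ends [ 632.705 -123.191   68.   ] [ 578.467 -129.567   50.   ]
[[ 643.107  -91.559   19.   ]
 [ 651.094 -151.092   19.   ]
 [ 560.895 -102.215   19.   ]
 [ 568.151 -162.968   19.   ]] [ 605.812 -126.959   19.   ]
7.768500524176883 83.34214921648663
drawer [ 715.678 -171.35    20.   ]
[[ 0.993  0.12  -0.001]
 [ 0.12  -0.993 -0.   ]]
```

Request:
play_rows:
  deltas:
    - [0.088,[0.002,-0.0005,0.02],[0,0,0]]
    - [0.088,[0,0,0.04],[0,0,0]]
    - [0.088,[0,0,0.04],[0,0,0]]
    - [0.088,[0,0,0.04],[0,0,0]]
    - [0.07,[0,0,0.03],[0,0,0]]
    - [0.06,[0,0,0.02],[0,0,0]]
    - [0.05,[0,0,0.015],[0,0,0]]
    - [0.04,[0,0,0.006],[0,0,0]]
    - [0.03,[0,0,0],[0,0,0]]
    - [0.02,[0,0,0],[0,0,0]]
    - [0.01,[0,0,0],[0,0,0]]
    - [0.01,[0,0,0],[0,0,0]]
  newtons: 40

```text
t: 4.9
eef_pos: [604.8, -128.1, 29.6]
tool_rot: [0.0, 0.998, 0.059, 0.002]
wrist_force: [-0.1, -0.5, 0.7]
opening: 37.1
grasp_force: 0.0
```

Request:
play_rows:
  deltas:
    - [0.005,[0,0,0],[0,0,0]]
    - [0.005,[0,0,0],[0,0,0]]
    - [0.005,[0,0,0],[0,0,0]]

```text
t: 5.15
eef_pos: [603.8, -127.9, 28.5]
tool_rot: [0.0, 0.998, 0.059, 0.001]
wrist_force: [-0.8, -0.2, -0.4]
opening: 16.6
grasp_force: 0.0
```

Request:
play_rows:
  deltas:
    - [0.005,[0,0,0],[0,0,0]]
    - [0.005,[0,0,0],[0,0,0]]
    - [0.005,[0,0,0],[0,0,0]]
    - [0.005,[0,0,-0.002],[0,0,0]]
    - [0.005,[0,0,-0.006],[0,0,0]]
    - [0.005,[0,0,-0.01],[0,0,0]]
    - [0.005,[0,0,-0.014],[0,0,0]]
    - [0.005,[0,0,-0.018],[0,0,0]]
    - [0.005,[0,0,-0.018],[0,0,0]]
    - [0.005,[0,0,-0.016],[0,0,0]]
    - [0.005,[0,0,-0.011],[0,0,0]]
    - [0.005,[0,0,-0.005],[0,0,0]]

```text
t: 6.15
eef_pos: [604.9, -128.2, 131.1]
tool_rot: [0.001, 0.998, 0.059, 0.002]
wrist_force: [0.2, -0.3, -2.2]
opening: 13.2
grasp_force: 39.9
```

```bash
python3 - <<'E'
from h import *
o=manip.get_obs(); print({k:o[k] for k in("t","eef_pos","tool_rot","wrist_force","opening","grasp_force")})
w=manip.capture("wrist")[:,:,::-1]; cv2.imwrite("pics/w2.png",cv2.resize(w[100:400,180:460],None,fx=2,fy=2))
E
```

```text
{'t': 6.15, 'eef_pos': array([ 604.932, -128.168,  131.061]), 'tool_rot': array([0.001, 0.998, 0.059, 0.002]), 'wrist_force': array([ 0.198, -0.287, -2.225]), 'opening': 13.220560645305046, 'grasp_force': 39.89550135098398}
```

View pics/w2.png

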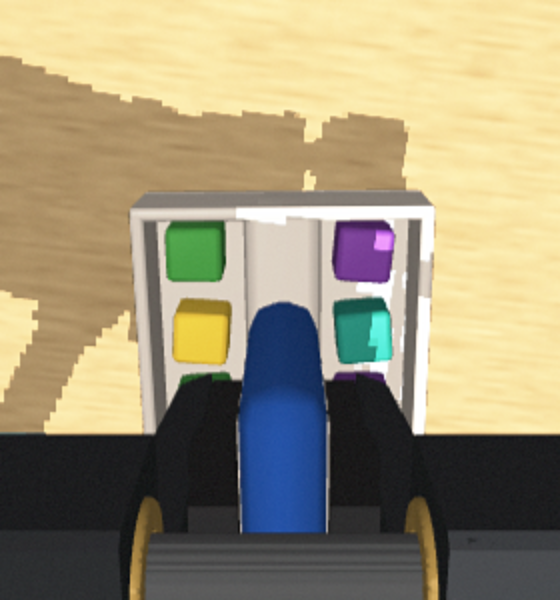

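The fin is held firmly (13.2 mm, 40 N), the shaker is level, and the chips are in place. The rear wall top edge at crop row 208 puts the shaker origin right under the TCP.

Request:
play_rows:
  deltas:
    - [0.005,[-0.0017,-0.0058,0],[0,0,0]]
    - [0.005,[-0.0033,-0.0115,0],[0,0,0]]
    - [0.005,[-0.005,-0.0173,0],[0,0,0]]
    - [0.005,[-0.0067,-0.0231,0],[0,0,0]]
    - [0.005,[-0.0083,-0.0288,0],[0,0,0]]
    - [0.005,[-0.0083,-0.0288,0],[0,0,0]]
    - [0.005,[-0.0083,-0.0288,0],[0,0,0]]
    - [0.005,[-0.0083,-0.0288,0],[0,0,0]]
    - [0.005,[-0.0083,-0.0288,0],[0,0,0]]
    - [0.005,[-0.0083,-0.0288,0],[0,0,0]]
    - [0.005,[-0.0083,-0.0288,0],[0,0,0]]
    - [0.005,[-0.0083,-0.0288,0],[0,0,0]]

```text
t: 7.2
eef_pos: [483.8, 150.6, 126.4]
tool_rot: [0.0, 0.998, 0.059, -0.001]
wrist_force: [0.8, -0.4, -1.9]
opening: 14.1
grasp_force: 39.9
```

Request:
play_rows:
  deltas:
    - [0.005,[-0.0083,-0.0288,0],[0,0,0]]
    - [0.005,[-0.0083,-0.0288,0],[0,0,0]]
    - [0.005,[-0.0083,-0.0288,0],[0,0,0]]
    - [0.005,[-0.0083,-0.0288,0],[0,0,0]]
    - [0.005,[-0.0083,-0.0288,0],[0,0,0]]
    - [0.005,[-0.0067,-0.0231,0],[0,0,0]]
    - [0.005,[-0.005,-0.0173,0],[0,0,0]]
    - [0.005,[-0.0033,-0.0115,0],[0,0,0]]
    - [0.005,[-0.0025,-0.0087,0],[0,0,0]]
    - [0.005,[-0.0017,-0.0058,0],[0,0,0]]
    - [0.005,[0,0,0],[0,0,-1.5]]
    - [0.005,[0,0,0],[0,0,-3]]

```text
t: 8.2
eef_pos: [401.4, 350.1, 127.3]
tool_rot: [0.0, 0.995, 0.099, -0.0]
wrist_force: [0.2, -0.1, -2.0]
opening: 13.4
grasp_force: 39.9
```

Request:
play_rows:
  deltas:
    - [0.005,[0,0,0],[0,0,-5]]
    - [0.005,[0,0,0],[0,0,-6]]
    - [0.005,[0,0,0],[0,0,-6]]
    - [0.005,[0,0,0],[0,0,-6]]
    - [0.005,[0,0,0],[0,0,-6]]
    - [0.005,[0,0,0],[0,0,-6]]
    - [0.005,[0,0,0],[0,0,-6]]
    - [0.005,[0,0,0],[0,0,-6]]
    - [0.005,[0,0,0],[0,0,-6]]
    - [0.005,[0,0,0],[0,0,-6]]
    - [0.005,[0,0,0],[0,0,-6]]
    - [0.005,[0,0,0],[0,0,-6]]

```text
t: 9.2
eef_pos: [401.9, 349.5, 127.4]
tool_rot: [0.0, 0.752, 0.659, -0.0]
wrist_force: [-1.6, 0.4, -2.2]
opening: 13.6
grasp_force: 39.9
```

Request:
play_rows:
  deltas:
    - [0.005,[0,0,0],[0,0,-6]]
    - [0.005,[0,0,0],[0,0,-6]]
    - [0.005,[0,0,0],[0,0,-6]]
    - [0.005,[0,0,0],[0,0,-6]]
    - [0.005,[0,0,0],[0,0,-6]]
    - [0.005,[0,0,0],[0,0,-6]]
    - [0.005,[0,0,0],[0,0,-6]]
    - [0.005,[0,0,0],[0,0,-6]]
    - [0.005,[0,0,0],[0,0,-6]]
    - [0.005,[0,0,0],[0,0,-6]]
    - [0.005,[0,0,0],[0,0,-6]]
    - [0.005,[0,0,0],[0,0,-6]]

```text
t: 10.2
eef_pos: [401.9, 349.5, 127.4]
tool_rot: [-0.0, 0.221, 0.975, -0.0]
wrist_force: [-0.2, 0.4, -2.2]
opening: 13.9
grasp_force: 39.9
```

Request:
play_rows:
  deltas:
    - [0.005,[0,0,0],[0,0,-5]]
    - [0.005,[0,0,0],[0,0,-3]]
    - [0.005,[0,0,0],[0,0,-1.5]]
    - [0.005,[0,0,0],[0,0,0]]
    - [0.005,[0,0,0],[0,0,0]]
    - [0.005,[0,0,0],[0,0,0]]

```text
t: 10.7
eef_pos: [401.9, 349.9, 127.6]
tool_rot: [-0.0, 0.142, 0.99, -0.0]
wrist_force: [-0.5, -0.1, -1.9]
opening: 13.5
grasp_force: 39.9
```

```bash
python3 - <<'E'
from h import *
o=manip.get_obs(); print({k:o[k] for k in("t","eef_pos","tool_rot","joints","opening")})
w,x,y,z=o["tool_rot"];M=R.from_quat([x,y,z,w]).as_matrix();print(M)
w=manip.capture("wrist")[:,:,::-1]; a=cv2.resize(w,(400,300))
t=manip.capture("top")[:,:,::-1]; b=cv2.resize(t[190:310,120:280],(400,300))
cv2.imwrite("pics/m3.png",np.hstack([a,b]))
E
```

```text
{'t': 10.7, 'eef_pos': array([401.926, 349.935, 127.584]), 'tool_rot': array([-0.   ,  0.142,  0.99 , -0.   ]), 'joints': array([ 0.67 ,  0.095,  2.019, -0.   ,  1.028, -0.616]), 'opening': 13.457494948685401}
[[-0.96   0.281 -0.   ]
 [ 0.281  0.96  -0.   ]
 [ 0.    -0.    -1.   ]]
```

View pics/m3.png

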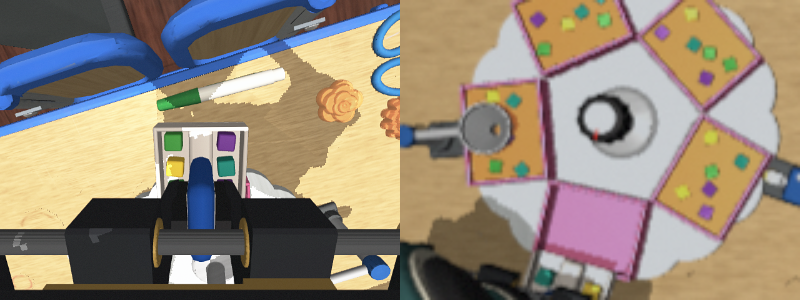

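Request:
play_rows:
  deltas:
    - [0.005,[0,0,0.003],[0,0,-2.4]]
    - [0.005,[0,0,0.006],[0,0,-2.4]]
    - [0.005,[0,0,0.008],[0,0,0]]
    - [0.005,[0,0,0.008],[0,0,0]]
    - [0.005,[0,0,0.004],[0,0,0]]
    - [0.005,[0,0,0.002],[0,0,0]]
    - [0.005,[-0.0004,0,-0.0007],[0,1,0]]
    - [0.005,[-0.0009,0,-0.0015],[0,2,0]]
    - [0.005,[-0.0009,0,-0.0015],[0,2,0]]
    - [0.005,[-0.0009,0,-0.0015],[0,2,0]]
    - [0.005,[-0.0009,0,-0.0015],[0,2,0]]
    - [0.005,[0,0,0],[0,0,0]]

```text
t: 11.8
eef_pos: [408.2, 349.7, 103.8]
tool_rot: [-0.078, 0.1, 0.992, 0.009]
wrist_force: [0.4, 0.8, -2.6]
opening: 13.4
grasp_force: 39.9
```

```bash
cat >> h.py <<'E'
def stat():
    o=manip.get_obs(); w,x,y,z=o["tool_rot"];M=R.from_quat([x,y,z,w]).as_matrix()
    print("t",o["t"],"tcp",o["eef_pos"],"xaz %.1f tilt %.1f"%(np.degrees(np.arctan2(M[1,0],M[0,0])),np.degrees(np.arcsin(M[2,0]))),"open %.1f"%o["opening"],"j",o["joints"],"F",o["wrist_force"])
    print("mouth",o["eef_pos"]+M@[-42,0,24.5]); return o
E
python3 - <<'E'
from h import *
stat(); print("seen mouth top earlier",ray("top",189.2,298.8,119))
E
```

```text
t 11.8 tcp [408.19  349.722 103.827] xaz 168.5 tilt 9.0 open 13.4 j [ 0.591  0.196  1.96   0.126  1.098 -0.843] F [ 0.396  0.794 -2.576]
mouth [445.094 342.238  73.065]
seen mouth top earlier [431.816 335.999 119.   ]
```

Request:
play_rows:
  deltas:
    - [0.005,[-0.0004,0,-0.0007],[0,1,0]]
    - [0.005,[-0.0004,0,-0.0007],[0,1,0]]
    - [0.005,[-0.0004,0,-0.0007],[0,1,0]]
    - [0.005,[-0.0004,0,-0.0007],[0,1,0]]
    - [0.005,[-0.0004,0,-0.0007],[0,1,0]]
    - [0.005,[-0.0004,0,-0.0007],[0,1,0]]
    - [0.005,[-0.0004,0,-0.0007],[0,1,0]]
    - [0.005,[-0.0004,0,-0.0007],[0,1,0]]
    - [0.005,[0,0,0],[0,0,0]]
    - [0.005,[0,0,0],[0,0,0]]
    - [0.005,[0,0,0],[0,0,0]]
    - [0.005,[0,0,0],[0,0,0]]

```text
t: 12.8
eef_pos: [410.2, 348.7, 107.9]
tool_rot: [-0.147, 0.098, 0.984, 0.015]
wrist_force: [1.7, -0.4, -2.2]
opening: 13.5
grasp_force: 39.9
```

```bash
python3 - <<'E'
from h import *
stat()
w=manip.capture("wrist")[:,:,::-1]; a=cv2.resize(w,(400,300))
t=manip.capture("top")[:,:,::-1]; b=cv2.resize(t[230:320,150:270],(400,300))
s=manip.capture("side")[:,:,::-1]; c=cv2.resize(s[290:380,340:460],(400,300))
cv2.imwrite("pics/m4.png",np.vstack([np.hstack([a,b]),np.hstack([c,c*0])]))
E
```

```text
t 12.8 tcp [410.248 348.65  107.923] xaz 168.6 tilt 17.0 open 13.5 j [ 0.534  0.262  1.892  0.21   1.218 -0.933] F [ 1.724 -0.396 -2.192]
mouth [442.593 342.11   72.212]
```

View pics/m4.png

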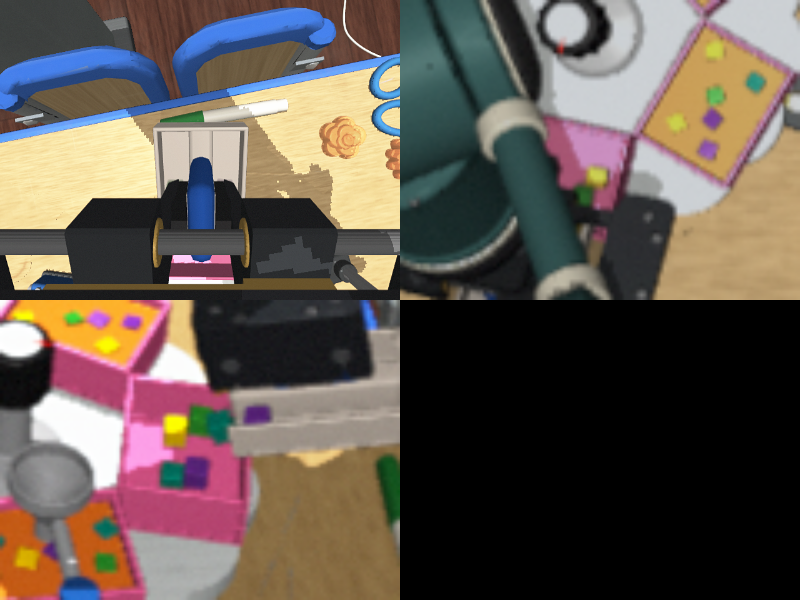

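Chips are landing in both halves of the pan: teal and purple in the near half, yellow and green in the far half. A teal and a purple one are still at the mouth, so I'll keep tipping slowly with small shakes.

Request:
play_rows:
  deltas:
    - [0.005,[-0.0006,0,-0.0011],[0,1.5,0]]
    - [0.005,[-0.0006,0,-0.0011],[0,1.5,0]]
    - [0.005,[-0.0006,0,-0.0011],[0,1.5,0]]
    - [0.005,[-0.0006,0,-0.0011],[0,1.5,0]]
    - [0.005,[-0.0006,0,-0.0011],[0,1.5,0]]
    - [0.005,[-0.0006,0,-0.0011],[0,1.5,0]]
    - [0.005,[-0.0006,0,-0.0011],[0,1.5,0]]
    - [0.005,[-0.0006,0,-0.0011],[0,1.5,0]]
    - [0.005,[0.002,0,0],[0,0,0]]
    - [0.005,[-0.004,0,0],[0,0,0]]
    - [0.005,[0.004,0,0],[0,0,0]]
    - [0.005,[-0.002,0,0],[0,0,0]]

```text
t: 13.95
eef_pos: [417.4, 347.3, 114.6]
tool_rot: [-0.249, 0.096, 0.963, 0.025]
wrist_force: [-0.2, 0.0, -2.3]
opening: 14.0
grasp_force: 39.9
```

Request:
play_rows:
  deltas:
    - [0.005,[-0.0008,0,-0.0015],[0,2,0]]
    - [0.005,[-0.0008,0,-0.0015],[0,2,0]]
    - [0.005,[-0.0008,0,-0.0015],[0,2,0]]
    - [0.005,[-0.0008,0,-0.0015],[0,2,0]]
    - [0.005,[0,0,0],[0,0,0]]
    - [0.005,[0.002,0,0],[0,0,0]]
    - [0.005,[-0.004,0,0],[0,0,0]]
    - [0.005,[0.004,0,0],[0,0,0]]
    - [0.005,[-0.002,0,0],[0,0,0]]
    - [0.005,[0,0,0],[0,0,0]]

```text
t: 14.78
eef_pos: [423.7, 346.0, 117.9]
tool_rot: [-0.315, 0.094, 0.944, 0.032]
wrist_force: [0.6, -0.3, -1.2]
opening: 13.8
grasp_force: 39.9
```

```bash
python3 - <<'E'
from h import *
stat()
t=manip.capture("top")[:,:,::-1]; b=cv2.resize(t[230:320,150:270],(400,300))
s=manip.capture("side")[:,:,::-1]; c=cv2.resize(s[290:380,340:460],(400,300))
cv2.imwrite("pics/m5.png",np.hstack([b,c]))
E
```

```text
t 14.7833 tcp [423.697 346.04  117.864] xaz 168.6 tilt 36.9 open 13.8 j [ 0.419  0.461  1.709  0.357  1.524 -1.071] F [ 0.562 -0.303 -1.166]
mouth [442.165 342.326  73.038]
```

View pics/m5.png

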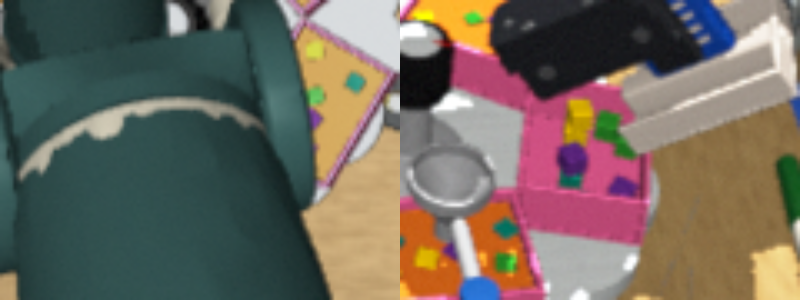

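Request:
play_rows:
  deltas:
    - [0.005,[-0.0008,0,-0.0015],[0,2,0]]
    - [0.005,[-0.0008,0,-0.0015],[0,2,0]]
    - [0.005,[-0.0008,0,-0.0015],[0,2,0]]
    - [0.005,[-0.0008,0,-0.0015],[0,2,0]]
    - [0.005,[0.002,0,0],[0,0,0]]
    - [0.005,[-0.004,0,0],[0,0,0]]
    - [0.005,[0.004,0,0],[0,0,0]]
    - [0.005,[-0.002,0,0],[0,0,0]]
    - [0.005,[0.003,0,-0.003],[0,0,0]]
    - [0.005,[0.007,0,-0.007],[0,0,0]]
    - [0.005,[0.01,0,-0.01],[0,0,0]]
    - [0.005,[0.01,0,-0.01],[0,0,0]]

```text
t: 15.88
eef_pos: [429.9, 344.7, 164.3]
tool_rot: [-0.381, 0.092, 0.919, 0.038]
wrist_force: [0.1, 0.2, -2.4]
opening: 13.7
grasp_force: 39.9
```

Request:
play_rows:
  deltas:
    - [0.005,[0.005,0,-0.005],[0,-2,0]]
    - [0.005,[0,0,0],[0,-4,0]]
    - [0.005,[0,0,0],[0,-5,0]]
    - [0.005,[0,0,0],[0,-5,0]]
    - [0.005,[0,0,0],[0,-5,0]]
    - [0.005,[0,0,0],[0,-5,0]]
    - [0.005,[0,0,0],[0,-5,0]]
    - [0.005,[0,0,0],[0,-5,0]]
    - [0.005,[0,0,0],[0,-5,0]]
    - [0.005,[0,0,0],[0,-4,0]]
    - [0.005,[0,0,0],[0,0,0]]
    - [0.005,[0,0,0],[0,0,0]]

```text
t: 16.88
eef_pos: [429.0, 345.2, 171.5]
tool_rot: [-0.0, 0.099, 0.995, 0.001]
wrist_force: [-0.3, 0.5, -1.4]
opening: 13.7
grasp_force: 39.9
```

```bash
python3 - <<'E'
from h import *
o=stat()
for n,(u,v) in {"pen green end":(207,338),"pen white end":(147,336),"rose1":(121,311),"rose2":(88,293),"star":(350,292),"table edge":(300,350),"bookL":(371,255),"bookBL":(374,306)}.items(): print(n,ray("top",u,v,5))
E
```

```text
t 16.8833 tcp [429.014 345.219 171.482] xaz 168.6 tilt 0.0 open 13.7 j [ 0.631  0.082  1.944  0.002  1.115 -0.742] F [-0.273  0.521 -1.402]
mouth [470.186 336.989 146.958]
pen green end [345.358 325.643   5.   ]
pen white end [347.948 448.291   5.   ]
rose1 [397.95  503.019   5.   ]
rose2 [433.829 572.047   5.   ]
star [441.611  35.653   5.   ]
table edge [323.488 136.122   5.   ]
bookL [517.31   -6.695   5.   ]
bookBL [413.809 -13.276   5.   ]
```

Request:
play_rows:
  deltas:
    - [0.005,[-0.001,-0.015,0],[0,0,0]]
    - [0.005,[-0.0015,-0.03,0],[0,0,0]]
    - [0.005,[-0.002,-0.038,0],[0,0,0]]
    - [0.005,[-0.002,-0.038,0],[0,0,0]]
    - [0.005,[-0.002,-0.038,0],[0,0,0]]
    - [0.005,[-0.001,-0.025,0.015],[0,0,0]]
    - [0.005,[-0.0005,-0.013,0.03],[0,0,0]]
    - [0.005,[0,0,0.035],[0,0,0]]
    - [0.005,[0,0,0.03],[0,0,0]]
    - [0.005,[0,0,0.02],[0,0,0]]
    - [0.005,[0,0,0.008],[0,0,0]]
    - [0.005,[0,0,0],[0,0,0]]

```text
t: 17.88
eef_pos: [399.7, 148.3, 30.2]
tool_rot: [-0.002, 0.101, 0.995, -0.001]
wrist_force: [0.3, 0.2, -0.1]
opening: 13.6
grasp_force: 40.0
```

Request:
play_rows:
  deltas:
    - [0.005,[0,0,0.003],[0,0,0]]
    - [0.005,[0,0,0.002],[0,0,0]]
    - [0.005,[0,0,0],[0,0,0]]
    - [0.005,[0,0,0],[0,0,0]]

```text
t: 18.22
eef_pos: [402.4, 150.0, 28.3]
tool_rot: [0.001, 0.099, 0.995, 0.001]
wrist_force: [-0.3, -1.2, 1.9]
opening: 13.2
grasp_force: 40.0
```

Request:
play_rows:
  deltas:
    - [0.02,[0,0,0],[0,0,0]]
    - [0.03,[0,0,0],[0,0,0]]
    - [0.04,[0,0,0],[0,0,0]]
    - [0.05,[0,0,0],[0,0,0]]
    - [0.05,[0,0,-0.01],[0,0,0]]
    - [0.05,[0,0,-0.02],[0,0,0]]
    - [0.06,[0,0,-0.035],[0,0,0]]
    - [0.06,[0,0,-0.035],[0,0,0]]
    - [0.07,[0,0,-0.035],[0,0,0]]
    - [0.07,[0,0,-0.035],[0,0,0]]
    - [0.07,[-0.009,0.016,0],[0,0,0]]
    - [0.07,[-0.017,0.032,0],[0,0,0]]

```text
t: 19.22
eef_pos: [436.6, 190.9, 201.0]
tool_rot: [0.003, 0.101, 0.995, 0.001]
wrist_force: [0.8, -0.1, -0.3]
opening: 70.3
grasp_force: 0.0
```

Request:
play_rows:
  deltas:
    - [0.07,[-0.018,0.034,0],[0,0,0]]
    - [0.07,[-0.018,0.034,0],[0,0,0]]
    - [0.07,[-0.018,0.034,0],[0,0,0]]
    - [0.07,[-0.017,0.031,0],[0,0,0]]
    - [0.07,[-0.0095,0.0165,0],[0,0,0]]
    - [0.07,[0,0,0],[0,0,0]]
    - [0.07,[0,0,0],[0,0,0]]

```text
t: 19.8
eef_pos: [544.2, 322.4, 196.6]
tool_rot: [-0.0, 0.099, 0.995, -0.0]
wrist_force: [-0.5, -0.1, -0.3]
opening: 70.0
grasp_force: 0.0
```

```bash
python3 - <<'E'
from h import *
o=stat()
w=manip.capture("wrist")[:,:,::-1]; cv2.imwrite("pics/w6full.png",w)
a=cv2.resize(w,(560,420)); 
s=manip.capture("side")[:,:,::-1]; c=cv2.resize(s[280:400,340:420],(240,360)); c=np.vstack([c,np.zeros((60,240,3),np.uint8)])
cv2.imwrite("pics/m6.png",np.hstack([a,c]))
E
```

```text
t 19.8 tcp [544.176 322.391 196.573] xaz 168.6 tilt 0.0 open 70.0 j [ 0.496  0.214  1.744 -0.     1.184 -0.877] F [-0.498 -0.101 -0.264]
mouth [585.327 314.086 172.039]
```

View pics/m6.png

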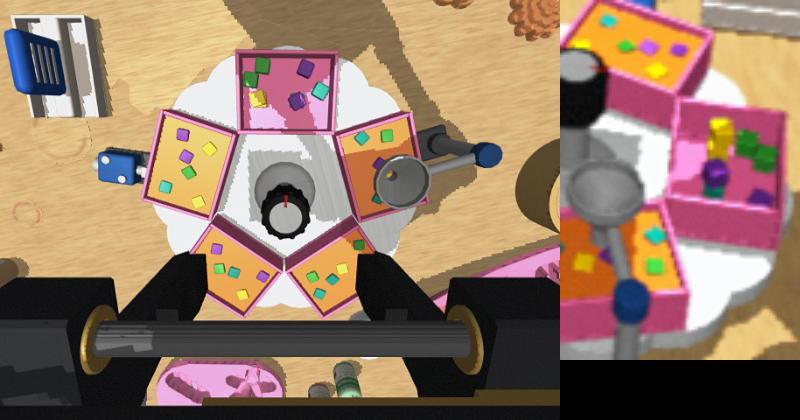

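The pan holds all eight chips: two green, two yellow (stacked) and part of the rest on its left half, and purple and teal on its right half. The shaker stands upright and empty at (55,65). The knob top is at (286,216), which is (327,247) in the full picture.

```bash
python3 - <<'E'
from h import *
o=manip.get_obs(); im=cv2.imread("pics/w6full.png"); 
f=lambda u,v,z:ray("wrist",u,v,z,o)
crop=im[200:290,280:375]; g=cv2.cvtColor(crop,cv2.COLOR_BGR2GRAY)
for th in (45,60):
    n,l,s,c=cv2.connectedComponentsWithStats((g<th).astype(np.uint8)); i=1+np.argmax(s[1:,4]); print(th,s[i],c[i]+[280,200])
print("knob",f(326.9,246.9,102))
# empty pan corners (rim z54): full px = view*640/560
k=640/560
p=np.array([f(u*k,v*k,54) for u,v in((237,51),(338,52),(237,133),(334,133))]);print(p,p.mean(0))
print("funnel",f(403*k,183*k,102))
E
```

```text
45 [  18   11   56   63 1533] [325.536 237.477]
60 [  18   10   56   64 1592] [325.567 237.499]
knob [548.547 324.611 102.   ]
[[425.529 311.381  54.   ]
 [441.755 387.414  54.   ]
 [485.615 296.787  54.   ]
 [501.534 374.824  54.   ]] [463.608 342.602  54.   ]
funnel [540.935 411.293 102.   ]
```

Request:
play_rows:
  deltas:
    - [0.07,[-0.0028,0.0017,0.01],[0,0,0]]
    - [0.065,[0,0,0.025],[0,0,0]]
    - [0.065,[0,0,0.03],[0,0,0]]
    - [0.065,[0,0,0.03],[0,0,0]]
    - [0.06,[0,0,0.018],[0,0,0]]
    - [0.06,[0,0,0.008],[0,0,0]]
    - [0.055,[0,0,0],[0,0,0]]
    - [0.05,[0,0,0],[0,0,0]]
    - [0.045,[0,0,0],[0,0,0]]
    - [0.042,[0,0,0],[0,0,0]]
    - [0.04,[0,0,0],[0,0,0]]
    - [0.038,[0,0,0],[0,0,0]]
  newtons: 40

```text
t: 20.9
eef_pos: [548.2, 323.6, 77.0]
tool_rot: [0.001, 0.1, 0.995, 0.001]
wrist_force: [1.1, 0.5, 0.1]
opening: 38.4
grasp_force: 0.0
```

Request:
play_rows:
  deltas:
    - [0.036,[0,0,0],[0,0,0]]
    - [0.034,[0,0,0],[0,0,0]]
    - [0.03,[0,0,0],[0,0,0]]
    - [0.025,[0,0,0],[0,0,0]]
    - [0.025,[0,0,0],[0,0,0]]
    - [0.025,[0,0,0],[0,0,0]]

```text
t: 21.4
eef_pos: [548.4, 324.6, 76.9]
tool_rot: [0.001, 0.1, 0.995, 0.001]
wrist_force: [-0.3, 4.9, 2.9]
opening: 34.8
grasp_force: 40.0
```

```bash
python3 -c "
from h import *
o=stat();print(o['torque'],o['grasp_force'])"
```

```text
t 21.4 tcp [548.355 324.632  76.892] xaz 168.6 tilt -0.1 open 34.8 j [ 0.495  0.333  1.832  0.001  0.973 -0.877] F [-0.281  4.906  2.86 ]
mouth [589.58  316.364  52.47 ]
[ 0.822 -0.05   0.037] 39.99619323760271
```

Request:
play_rows:
  deltas:
    - [0.025,[0,0,0],[0,0,1]]
    - [0.025,[0,0,0],[0,0,2]]
    - [0.025,[0,0,0],[0,0,3]]
    - [0.025,[0,0,0],[0,0,3]]
    - [0.025,[0,0,0],[0,0,3]]
    - [0.025,[0,0,0],[0,0,3]]
    - [0.025,[0,0,0],[0,0,3]]
    - [0.025,[0,0,0],[0,0,3]]
    - [0.025,[0,0,0],[0,0,2]]
    - [0.025,[0,0,0],[0,0,1]]
    - [0.025,[0,0,0],[0,0,0]]
    - [0.025,[0,0,0],[0,0,0]]

```text
t: 22.4
eef_pos: [548.5, 325.0, 76.9]
tool_rot: [0.001, 0.305, 0.952, 0.002]
wrist_force: [1.2, 6.8, 2.1]
opening: 34.4
grasp_force: 40.0
```

```bash
python3 - <<'E'
from h import *
o=stat();print(o['torque'],o['grasp_force'])
t=manip.capture("top")[:,:,::-1];cv2.imwrite("pics/t7.png",t)
s=manip.capture("side")[:,:,::-1];cv2.imwrite("pics/s7.png",s)
E
```

```text
t 22.4 tcp [548.496 324.984  76.918] xaz 144.5 tilt -0.0 open 34.4 j [ 0.495  0.333  1.832  0.002  0.972 -0.458] F [1.191 6.782 2.05 ]
mouth [582.766 300.688  52.434]
[ 0.93  -0.145 -0.197] 40.00373901799321
```

Request:
play_rows:
  deltas:
    - [0.025,[0,0,0],[0,0,1]]
    - [0.025,[0,0,0],[0,0,0]]
    - [0.025,[0,0,0],[0,0,0]]

```text
t: 22.75
eef_pos: [548.5, 325.0, 76.9]
tool_rot: [0.001, 0.312, 0.95, 0.002]
wrist_force: [0.5, 6.2, 3.1]
opening: 34.4
grasp_force: 40.0
```

```bash
python3 - <<'E'
from h import *
o=stat();print(o['torque'],o['grasp_force'])
E
```

```text
t 22.75 tcp [548.491 324.975  76.904] xaz 143.6 tilt -0.0 open 34.4 j [ 0.495  0.333  1.832  0.001  0.972 -0.441] F [0.453 6.222 3.13 ]
mouth [582.371 300.127  52.431]
[ 0.953 -0.101  0.296] 40.002301633358
```

Request:
play_rows:
  deltas:
    - [0.025,[0,0,0],[0,0,1]]
    - [0.025,[0,0,0],[0,0,0]]
    - [0.025,[0,0,0],[0,0,0]]

```text
t: 23.0
eef_pos: [548.5, 325.0, 76.9]
tool_rot: [0.001, 0.321, 0.947, 0.002]
wrist_force: [1.5, 6.5, 3.1]
opening: 34.4
grasp_force: 40.0
```

```bash
python3 - <<'E'
from h import *
o=stat();print(o['torque'],o['grasp_force'])
t=manip.capture("top")[:,:,::-1];cv2.imwrite("pics/t8.png",t)
s=manip.capture("side")[:,:,::-1];cv2.imwrite("pics/s8.png",s)
for a,b in (("t7","t8"),("s7","s8")):
    d=cv2.absdiff(cv2.imread(f"pics/{a}.png"),cv2.imread(f"pics/{b}.png")).max(2)
    r=d[180:310,130:290] if a[0]=="t" else d[280:400,265:420]
    print(a,(r>25).sum(),r.mean())
E
```

```text
t 23.0 tcp [548.527 324.98   76.932] xaz 142.6 tilt -0.0 open 34.4 j [ 0.495  0.333  1.832  0.001  0.972 -0.424] F [1.536 6.496 3.148]
mouth [581.966 299.542  52.458]
[ 0.994 -0.145  0.199] 40.0027990154922
t7 1955 7.702596153846154
s7 2729 12.397956989247312
```

Request:
play_rows:
  deltas:
    - [0.025,[0,0,0],[0,0,1]]
    - [0.025,[0,0,0],[0,0,2]]
    - [0.025,[0,0,0],[0,0,3]]
    - [0.025,[0,0,0],[0,0,3]]
    - [0.025,[0,0,0],[0,0,3]]
    - [0.025,[0,0,0],[0,0,3]]
    - [0.025,[0,0,0],[0,0,3]]
    - [0.025,[0,0,0],[0,0,2]]
    - [0.025,[0,0,0],[0,0,1]]
    - [0.025,[0,0,0],[0,0,1]]
    - [0.025,[0,0,0],[0,0,0]]
    - [0.025,[0,0,0],[0,0,0]]

```text
t: 24.1
eef_pos: [548.8, 325.2, 76.9]
tool_rot: [0.001, 0.496, 0.868, 0.002]
wrist_force: [1.8, 7.4, 1.5]
opening: 34.4
grasp_force: 40.0
```

```bash
python3 - <<'E'
from h import *
o=stat();print(o['torque'],o['grasp_force'])
E
```

```text
t 24.1 tcp [548.788 325.213  76.945] xaz 120.5 tilt 0.1 open 34.4 j [ 0.495  0.333  1.832  0.002  0.971 -0.039] F [1.801 7.376 1.458]
mouth [570.2   289.123  52.384]
[ 1.023 -0.155 -0.137] 40.0087090395391
```

Request:
play_rows:
  deltas:
    - [0.025,[0,0,0],[0,0,1]]
    - [0.025,[0,0,0],[0,0,2]]
    - [0.025,[0,0,0],[0,0,3]]
    - [0.025,[0,0,0],[0,0,3]]
    - [0.025,[0,0,0],[0,0,3]]
    - [0.025,[0,0,0],[0,0,3]]
    - [0.025,[0,0,0],[0,0,3]]
    - [0.025,[0,0,0],[0,0,2]]
    - [0.025,[0,0,0],[0,0,1.5]]
    - [0.025,[0,0,0],[0,0,1.5]]
    - [0.025,[0,0,0],[0,0,0]]
    - [0.025,[0,0,0],[0,0,0]]

```text
t: 25.1
eef_pos: [549.1, 325.3, 76.9]
tool_rot: [0.0, 0.659, 0.752, 0.003]
wrist_force: [2.4, 7.4, 1.3]
opening: 34.8
grasp_force: 40.0
```

```bash
python3 - <<'E'
from h import *
o=stat();print(o['torque'],o['grasp_force'])
E
```

```text
t 25.1 tcp [549.099 325.281  76.912] xaz 97.5 tilt 0.2 open 34.8 j [0.495 0.334 1.832 0.002 0.971 0.363] F [2.418 7.351 1.265]
mouth [554.67  283.738  52.266]
[ 1.072 -0.299 -0.422] 40.0057964399457
```

Request:
play_rows:
  deltas:
    - [0.025,[0,0,0],[0,0,0.6]]
    - [0.025,[0,0,0],[0,0,0.5]]
    - [0.025,[0,0,0],[0,0,0]]
    - [0.025,[0,0,0],[0,0,0]]

```text
t: 25.43
eef_pos: [549.1, 325.3, 76.9]
tool_rot: [0.0, 0.666, 0.746, 0.003]
wrist_force: [1.4, 7.1, 1.2]
opening: 34.6
grasp_force: 40.0
```

```bash
python3 - <<'E'
from h import *
o=stat();print(o['torque'],o['grasp_force'])
t=manip.capture("top")[:,:,::-1]; b=cv2.resize(t[180:310,120:290],(400,306))
s=manip.capture("side")[:,:,::-1]; c=cv2.resize(s[270:410,250:436],(400,306))
cv2.imwrite("pics/m9.png",np.hstack([b,c]))
E
```

```text
t 25.4333 tcp [549.15  325.303  76.928] xaz 96.4 tilt 0.2 open 34.6 j [0.495 0.334 1.832 0.002 0.971 0.382] F [1.407 7.136 1.185]
mouth [553.957 283.664  52.284]
[ 1.102 -0.287 -0.091] 40.00628549605608
```

View pics/m9.png

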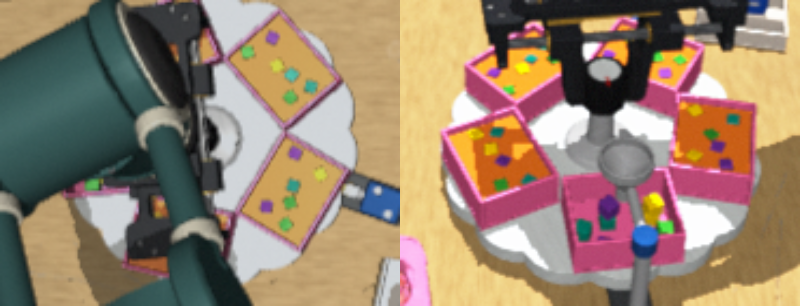

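The pan with its chips is under the funnel at (625,160). The tool has turned 72.2° and the remaining torque is near zero, so the plate is resting in the third notch. Handing in.

```bash
python3 -c "
from plant import manip
print(manip.hand_in())"
```

```text
the job is handed in; nothing more can be done
None
```

The job is handed in (no verdict came back): all eight chips are in the empty pan, spread over both halves; the shaker stands upright and released, and the pan is under the funnel at the third click with the knob still gripped.

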